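# Post the expired bottle through the waste box flap

### The job

The tall bottle with the flat cap has expired: pick it up and push it down through the sprung steel flap in the top of the grey waste box, keeping hold of it until the flap has swung well open (do not just drop it on the flap), then let it go so that it drops inside, and draw the gripper out so that the flap swings shut behind it. Leave the short wide bottle and the pointed dropper bottle standing where they are.

Things in the scene. Friction and masses are not known exactly. Their poses are not given: they have to be found in the camera images.
- tall_bottle: The expired bottle: round, 100 mm tall, body 32 mm in diameter, with a flat, straight-sided white screw cap 34 mm in diameter and 20 mm high (from 80 to 100 mm above its underside); about 100 g; free-standing on the bench, brown with a white cap and a white label round its body, standing upright. Origin: centre of its underside; its z axis is its own axis (up at the start).
- waste_box: Fixed grey plastic waste box, white lid: 220 mm along its x, 200 along y, 210 high (lid 8 mm thick, overhangs 4). Only opening: in the middle of the lid, 80 mm along x by 90 along y, filled by the steel flap. Empty inside, floor 8 mm up. Origin: centre of the underside, on the bench, z up; the flap's centre is straight above it, its top face at 207 mm, 3 mm below the lid's top.
- flap (a joint): Angle of the steel flap (77 x 86 x 3 mm) in the box's lid: 0 shut and level, growing as it swings down into the box, stop at 1.42 rad. Hinged on the box's +x side of the opening (38.5 mm from the centre, dark rod), free edge on the -x side. A light spring of nearly constant strength (about 1 N at the flap's middle) shuts it; open it hangs 77 mm down into the box.
- short_bottle: To be left standing where it is: short, wide bottle, 60 mm tall, 48 mm in diameter, flat white cap; free-standing on the bench, brown with a white cap and a white label round its body, standing upright. Origin: centre of its underside; its z axis is its own axis (up at the start).
- dropper_bottle: To be left standing where it is: slim dropper bottle, 95 mm tall, 32 mm in diameter, its white cap tapering to a thin pointed nozzle; free-standing on the bench, brown with a white cap and a white label round its body, standing upright. Origin: centre of its underside; its z axis is its own axis (up at the start).

How it is judged:
On the way:
1. the tall bottle, held in the gripper, has pushed the flap well open (more than 0.6 rad) (value of joint flap above 0.6 rad and contact force between the fingers and tall_bottle above 0.5 N and contact force between tall_bottle and waste_box above 0.05 N and horizontal distance between tall_bottle and waste_box below 0.06 m), for 0.1 s.
At the end, for the whole second after the job is handed in: The tall bottle lies at rest inside the waste box (its underside's centre within the box's walls and less than 130 mm above its underside), the flap is shut (less than 0.12 rad), and the short and dropper bottles stand upright (within 0.2 rad) within 30 mm of where they were (x of tall_bottle in the frame of waste_box between -0.11 and 0.11 m and y of tall_bottle in the frame of waste_box between -0.1 and 0.1 m and z of tall_bottle in the frame of waste_box between -0.01 and 0.13 m and linear speed of tall_bottle below 0.05 m/s and value of joint flap below 0.12 rad and distance of each of short_bottle, dropper_bottle from where it was at the start of the episode below 0.03 m and angle between each of short_bottle, dropper_bottle's own z axis and vertical below 0.2 rad); the robot touches nothing.
It fails at once if the short bottle or the dropper bottle is knocked over or shifted by 30 mm or more (distance of any of short_bottle, dropper_bottle from where it was at the start of the episode above 0.03 m or angle between any of short_bottle, dropper_bottle's own z axis and vertical above 0.5 rad).
It also fails if it takes over 35 s, if anything falls off the work surface, if the arm or the gripper's body presses on something with over 40 N, if the wrist force passes 120 N, or if a joint passes its speed limit or range.

### The arm

A 7-joint arm with a two-finger parallel gripper is mounted at the origin on the work surface. World frame = base frame: x ahead of the robot, y to its left, z up, the work surface at z = 0. Lengths are in m, angles in rad, forces in N, time in s.
With the tool pointing down it reaches from about 0.35 to 0.775 m from the base axis. Payload 3.1 kg.
Tool frame: the origin (TCP) lies on the centre line of the jaws, within the pads' length; the fingertips stand 17 mm ahead of it and the grasp point (between the pads) lies 2 mm behind it (ctrl.tcp_to_tips is the distance from the TCP to the fingertips, in m); z points along the fingers, y is the line along which they close (so a half turn about z gives the same grasp; the last joint's range is limited). The gripper opens to 85 mm and grips with 20 to 120 N. Pads are 22 mm wide; open, the fingers measure 114 mm over their backs; the gripper's body (76 mm by 85 mm) begins 54 mm behind the grasp point. The pads swing forward as they close: fully open they stand 13 mm farther back than shut.
Start: joints at [1.242, 0.311, 0.014, 1.512, -0.004, 1.319, -0.027], TCP at [0.156, -0.528, 0.248] pointing down, gripper open.
Joint ranges: [-2.7, 2.7], [-0.3, 1.91], [-1.27, 1.3], [0.12, 2.57], [-1.44, 4.58], [0.2, 2.03], [-3.05, 3.05]. Speed limits (rad/s): [2.79, 2.79, 3.14, 3.14, 3.14, 3.14, 3.14].

### API

Orientations are given as a 3x3 rotation matrix whose columns are the frame's x, y, z axes.
In Python, from rig import ctrl gives the robot as it stands. The module is installed in compiled form; this text tells all that it offers.
- The arm moves only by the tool play_rows, never from a script. Its argument "rows" is a list of rows, each an object with "jaw": the finger opening in mm, from 0 to 85.4; "linear": the shift along the tool's x, y, z in units of 40 mm (1.0 is 40 mm), a list of three; "rotation": the turn, a rotation vector about the tool's x, y, z in units of 8 degrees (1.0 is 8 degrees), a list of three. In form: [{"jaw": jaw, "linear": [x, y, z], "rotation": [ax, ay, az]}, ...]. A call has exactly 10 rows; each row shifts and turns the commanded pose from where the row before left it, along the tool's axes as they then stand; what a row does not reach is not made up. A row lasts 1/8 s, in which the tool goes at most 62.5 mm and 10.7 degrees, less where a joint would pass 70% of its speed; a pose out of reach is approached as far as the arm can. A call is refused whole if a number of a shift passes 1 or a number of a turn 1, either way. A call with a gripper value outside its range is refused whole. The fingers move at their own pace and stop on an object; "newtons" is the grip in N (left out, the last holds). Time passes only in rows, so rows that do not move let the fingers close, or fill a call up. It gives the time, the measured TCP pose, the force, the opening and the grip force at its end, in the units of the state.
- ctrl.observe(): the state, without advancing time (a new reading comes with each control period).
- ctrl.capture(name): name is "scene" or "top" or "wrist"; returns a dict with "frame" (420x560x3 uint8, red, green, blue), "depth" (420x560 float32, m along the optical axis (not along the pixel's ray), 0 where there is no reading), "fovy" (degrees; the focal length in pixels is half the picture's height over the tangent of half this angle, whatever the lens; pixels are square), "cx", "cy" (the principal point, pixels), "origin" and "attitude" of the camera in the world; the wrist camera has in their place "hand_eye" (4x4, takes a point from camera to tool coordinates, whose origin is the TCP and whose axes are the flange's). Camera axes: x right, y up, looking along -z (the intrinsics and any distortion apply to the point x, -y, -z); pixel columns grow to the right and rows downward; lengths in m; the calibration is good to about 2 mm. A picture is of the moment at which its call begins: read the wrist's pose just before it.
- ctrl.close_job(): hands the job in; it is judged then, once.
The state is a dict: "t": time; "joints": joint angles; "joint_velocities": joint speeds; "joint_efforts": joint torques, N m; "position": TCP position; "tcp_rot": TCP orientation; "wrist_force": force on the tool from outside, world axes, zero at the start; "wrist_torque": the same for the moment, N m; "finger_gap": finger opening in m; "gripper_force": force on a finger pad.
Only numpy, scipy, OpenCV 4.12 (cv2) and the standard library are available. Lean on these libraries where they do the work, as an engineer would, in place of code of your own. Each camera call takes 0.05 s, during which the arm holds its last target. There are 200 camera calls.

## Working session

There is one attempt and no reset: what is moved stays moved. The work goes in short steps, Python scripts to look and compute and a tool call to move; the robot and the scene stay as the last step left them, time stands still between calls to the robot, and variables do not carry over. Pictures are saved under pics/ and viewed, at most 10 in all, crops included, and the job is handed in when it is done.

Besides the shell and the picture viewer there is one more tool, called after "Call:" by a JSON object that holds its "api" and its "payload", one argument or row to a line. play_rows: Moves the arm, as the interface text tells. Its arguments: {"type":"object","properties":{"rows":{"type":"array"},"newtons":{"type":"number"}},"required":["rows"]}

```bash
mkdir -p pics; cat > h.py <<'E'
import numpy as np, cv2
from rig import ctrl
def cap(n):
    s=ctrl.observe(); c=ctrl.capture(n); c['s']=s; return c
def cloud(c):
    d=c['depth']; h,w=d.shape; f=h/2/np.tan(np.radians(c['fovy'])/2)
    v,u=np.mgrid[:h,:w]
    p=np.stack([(u-c['cx'])/f*d,-(v-c['cy'])/f*d,-d],-1)
    if 'hand_eye' in c:
        H=np.array(c['hand_eye']); p=p@H[:3,:3].T+H[:3,3]
        return p@np.array(c['s']['tcp_rot']).T+np.array(c['s']['position'])
    return p@np.array(c['attitude']).T+np.array(c['origin'])
E
python3 - <<'E'
from h import *
for n in('scene','top'):
    c=cap(n); cv2.imwrite(f'pics/{n}1.png',c['frame'][:,:,::-1]); np.save(f'{n}.npy',cloud(c)); print(n,c['origin'],{k:v for k,v in c.items() if k not in('frame','depth','s','origin','attitude')})
s=ctrl.observe(); print(s['position'],s['tcp_rot'],s['joints'],s['t'],s['finger_gap'])
E
```

```text
scene [1.07793432 0.28419477 0.91935094] {'fovy': 56.10793127274564, 'cx': 282.4695953674985, 'cy': 213.0361591660723}
top [ 0.39986654 -0.05592153  0.9470866 ] {'fovy': 53.683661047827044, 'cx': 270.3540320502054, 'cy': 206.17862671100184}
[ 0.15540209 -0.52694227  0.24732872] [[ 9.59137211e-01  2.82940470e-01 -7.08290083e-04]
 [ 2.82941334e-01 -9.59135128e-01  2.00170773e-03]
 [-1.12981774e-04 -2.12031691e-03 -9.99997746e-01]] [ 1.24232341  0.31164207  0.0139956   1.51290401 -0.00437604  1.31920015
 -0.02719365] 0.1 0.08545744908851136
```

View pics/scene1.png

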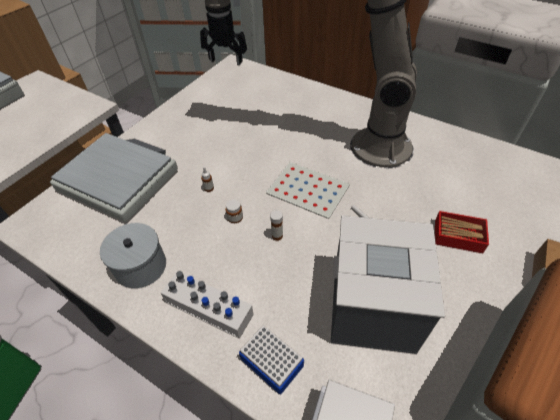

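View pics/top1.png

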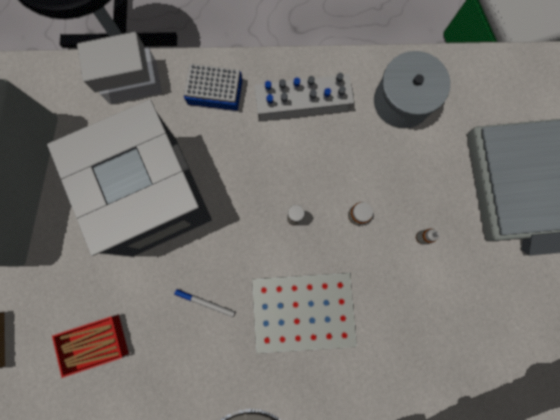

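The tall bottle is at scene (277,225) and top (297,214). The short bottle is at top (362,212), the dropper at (428,236) and the flap centre near (122,174). I still need to find the hinge side.

```bash
python3 - <<'E'
from h import *
P=np.load('top.npy')
for n,(u,v) in dict(tall=(297,214),short=(362,212),drop=(430,236)).items():
    q=P[v-16:v+17,u-16:u+17].reshape(-1,3); q=q[np.isfinite(q).all(1)]
    t=q[:,2].max(); k=q[abs(q[:,2]-t)<.01]; print(n,t,len(k),(k[:,:2].max(0)+k[:,:2].min(0))/2, k.mean(0))
z=P[:,:,2]; m=((z>.2)&(z<.225)); m[:, 230:]=0; m[:90]=0;m[260:]=0
q=P[m]; print(len(q),q.mean(0)); r=cv2.minAreaRect((q[:,:2]*1000).astype(np.float32)); print(r,cv2.boxPoints(r))
for u,v in[(122,174),(97,178),(147,170),(117,152),(127,198)]: print(u,v,P[v,u])
a=cv2.imread('pics/top1.png')[100:255,45:210]; a=cv2.resize(a,None,fx=3.5,fy=3.5,interpolation=2)
b=cv2.imread('pics/scene1.png')[215:345,330:440]; b=cv2.resize(b,(240,284),interpolation=2)
o=np.zeros((600,800,3),np.uint8); o[:a.shape[0],:540]=a[:,:540]; o[:284,560:]=b; cv2.imwrite('pics/crop.png',o)
E
```

```text
tall 0.9470865979483889 4 [ 0.39986654 -0.05592153] [ 0.39986654 -0.05592153  0.9470866 ]
short 0.9470865979483889 5 [ 0.39986654 -0.05592153] [ 0.39986654 -0.05592153  0.9470866 ]
drop 0.9470865979483889 1 [ 0.39986654 -0.05592153] [ 0.39986654 -0.05592153  0.9470866 ]
13884 [0.57688874 0.22104923 0.20922709]
((627.8007202148438, 279.6219787597656), (367.09552001953125, 277.413330078125), 24.0444393157959) [[403.66412 331.5074 ]
 [516.69476  78.1653 ]
 [851.9373  227.73657]
 [738.9067  481.07867]]
122 174 [0.58115994 0.21970721 0.20639161]
97 178 [0.61233462 0.33512938 0.04555298]
147 170 [0.58745379 0.17340498 0.20816773]
117 152 [0.62228915 0.22965703 0.2090523 ]
127 198 [0.53579348 0.20789387 0.20884831]
```

View pics/crop.png

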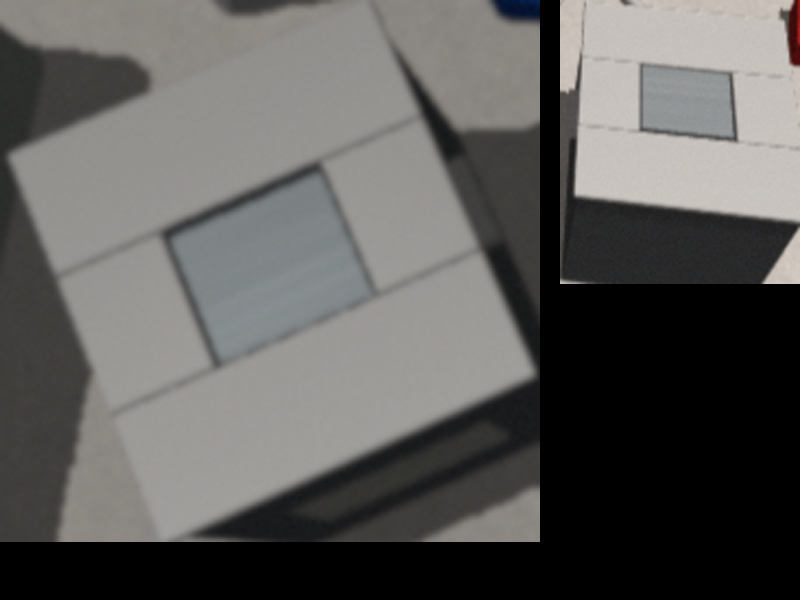

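```bash
python3 - <<'E'
from h import *
P=np.load('top.npy')
for n,(u,v),h in(('tall',(297,214),.1),('short',(362,212),.06),('drop',(430,236),.08)):
    q=P[v-18:v+19,u-18:u+19].reshape(-1,3); k=q[abs(q[:,2]-h)<.012]
    print(n,len(k),(k[:,:2].max(0)+k[:,:2].min(0))/2,np.median(k,0),np.ptp(k[:,:2],axis=0))
z=P[:,:,2]; m=((z>.204)&(z<.216)).astype(np.uint8)
n,l,st,ce=cv2.connectedComponentsWithStats(m); i=l[174,122] or l[150,117]; q=P[l==i]
r=cv2.minAreaRect((q[:,:2]*1000).astype(np.float32)); print(r,len(q),q.mean(0))
c=np.array([P[int(100+y/3.5),int(45+x/3.5)] for x,y in[(160,225),(325,155),(382,297),(214,375)]]);print(c,c.mean(0))
d=c[0]+c[1]-c[2]-c[3]; print('xdir yaw',np.degrees(np.arctan2(d[1],d[0])))
p=np.array(ctrl.observe()['position']);print(p)
E
```

```text
tall 215 [ 0.51927378 -0.10369324] [ 0.5187297  -0.10341935  0.09930797] [0.03350626 0.03322936]
short 306 [ 0.5240527  -0.25017341] [ 0.52416972 -0.24930089  0.05922339] [0.04034668 0.04048015]
drop 77 [ 0.47131776 -0.39303097] [ 0.47090653 -0.39095975  0.07099421] [0.02102    0.02124075]
((578.5951538085938, 219.7769775390625), (228.45643615722656, 208.2059783935547), 24.0444393157959) 13693 [0.57550832 0.21883104 0.20929771]
[[0.59935156 0.27674133 0.21277978]
 [0.63696841 0.19323899 0.20896463]
 [0.5610137  0.15978478 0.20821842]
 [0.51944254 0.24413591 0.21169213]] [0.57919405 0.21847525 0.21041374]
xdir yaw 22.96865855249021
[ 0.15540209 -0.52694227  0.24732872]
```

Call:
{"api": "play_rows", "payload": {
  "rows": [
    {"jaw": 70, "linear": [0, 0, 0], "rotation": [0, 0, -0.95]},
    {"jaw": 70, "linear": [1, -0.47, 0], "rotation": [0, 0, 0]},
    {"jaw": 70, "linear": [1, -0.47, 0], "rotation": [0, 0, 0]},
    {"jaw": 70, "linear": [1, -0.47, 0], "rotation": [0, 0, 0]},
    {"jaw": 70, "linear": [1, -0.47, 0], "rotation": [0, 0, 0]},
    {"jaw": 70, "linear": [1, -0.47, 0], "rotation": [0, 0, 0]},
    {"jaw": 70, "linear": [1, -0.47, 0], "rotation": [0, 0, 0]},
    {"jaw": 70, "linear": [1, -0.47, 0], "rotation": [0, 0, 0]},
    {"jaw": 70, "linear": [1, -0.47, 0], "rotation": [0, 0, 0]},
    {"jaw": 70, "linear": [0.8, -0.4, 0], "rotation": [0, 0, 0]}
  ]
}}

```text
t: 1.35
position: [0.4102, -0.2303, 0.2479]
tcp_rot: [[0.913, 0.409, -0.0], [0.409, -0.913, 0.001], [-0.0, -0.001, -1.0]]
wrist_force: [-0.8, -0.8, 0.7]
finger_gap: 0.07
gripper_force: 0.0
```

Call:
{"api": "play_rows", "payload": {
  "rows": [
    {"jaw": 70, "linear": [0.75, -0.36, 0], "rotation": [0, 0, 0]},
    {"jaw": 70, "linear": [0.75, -0.36, 0], "rotation": [0, 0, 0]},
    {"jaw": 70, "linear": [0.75, -0.36, 0], "rotation": [0, 0, 0]},
    {"jaw": 70, "linear": [0.75, -0.36, 0], "rotation": [0, 0, 0]},
    {"jaw": 70, "linear": [0.77, -0.35, 0], "rotation": [0, 0, 0]},
    {"jaw": 70, "linear": [0, 0, 0.3], "rotation": [0, 0, 0]},
    {"jaw": 70, "linear": [0, 0, 0.3], "rotation": [0, 0, 0]},
    {"jaw": 70, "linear": [0, 0, 0], "rotation": [0, 0, 0]},
    {"jaw": 70, "linear": [0, 0, 0], "rotation": [0, 0, 0]},
    {"jaw": 70, "linear": [0, 0, 0], "rotation": [0, 0, 0]}
  ]
}}

```text
t: 2.6
position: [0.518, -0.106, 0.2248]
tcp_rot: [[0.914, 0.406, 0.001], [0.406, -0.914, -0.0], [0.001, 0.001, -1.0]]
wrist_force: [0.3, 0.1, -0.1]
finger_gap: 0.0699
gripper_force: 0.0
```

```bash
python3 - <<'E'
from h import *
c=cap('wrist'); P=cloud(c); cv2.imwrite('pics/w1.png',c['frame'][:,:,::-1])
m=(abs(P[:,:,2]-.1)<.006)&(np.hypot(P[:,:,0]-.519,P[:,:,1]+.1035)<.035)&(c['depth']>0)
k=P[m]; print(len(k),np.ptp(k,axis=0),(k.max(0)+k.min(0))/2,k.mean(0),c['s']['position'])
E
```

```text
1558 [0.03318205 0.03357546 0.00815864] [ 0.52072821 -0.10313891  0.09812087] [ 0.5213545  -0.10296996  0.09972459] [ 0.51797337 -0.10599772  0.22481671]
```

View pics/w1.png

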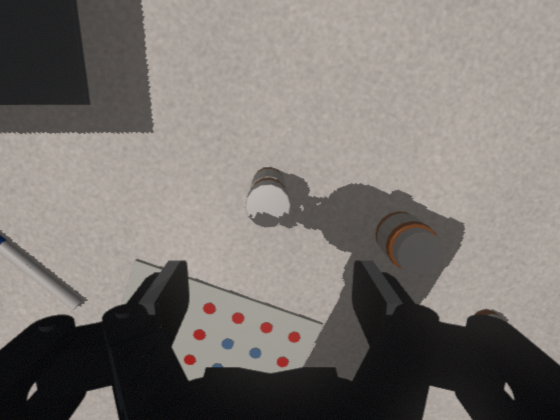

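The cap shows at (268,200), about 3 mm off the jaw centre. I'll correct that, descend and grip.

Call:
{"api": "play_rows", "payload": {
  "rows": [
    {"jaw": 70, "linear": [0.08, -0.04, 0.5], "rotation": [0, 0, 0]},
    {"jaw": 70, "linear": [0, 0, 0.7], "rotation": [0, 0, 0]},
    {"jaw": 70, "linear": [0, 0, 0.7], "rotation": [0, 0, 0]},
    {"jaw": 70, "linear": [0, 0, 0.7], "rotation": [0, 0, 0]},
    {"jaw": 70, "linear": [0, 0, 0.5], "rotation": [0, 0, 0]},
    {"jaw": 70, "linear": [0, 0, 0.3], "rotation": [0, 0, 0]},
    {"jaw": 25, "linear": [0, 0, 0], "rotation": [0, 0, 0]},
    {"jaw": 25, "linear": [0, 0, 0], "rotation": [0, 0, 0]},
    {"jaw": 25, "linear": [0, 0, 0], "rotation": [0, 0, 0]},
    {"jaw": 25, "linear": [0, 0, 0], "rotation": [0, 0, 0]}
  ],
  "newtons": 40
}}

```text
t: 3.9
position: [0.5212, -0.1027, 0.0894]
tcp_rot: [[0.913, 0.407, 0.003], [0.407, -0.913, -0.0], [0.002, 0.002, -1.0]]
wrist_force: [1.2, -0.1, 3.7]
finger_gap: 0.033
gripper_force: 39.9
```

Call:
{"api": "play_rows", "payload": {
  "rows": [
    {"jaw": 25, "linear": [0, 0, -0.5], "rotation": [0, 0, 0]},
    {"jaw": 25, "linear": [0, 0, -0.9], "rotation": [0, 0, 0]},
    {"jaw": 25, "linear": [0, 0, -1], "rotation": [0, 0, 0]},
    {"jaw": 25, "linear": [0, 0, -1], "rotation": [0, 0, 0]},
    {"jaw": 25, "linear": [0, 0, -1], "rotation": [0, 0, 0]},
    {"jaw": 25, "linear": [0, 0, -1], "rotation": [0, 0, 0]},
    {"jaw": 25, "linear": [0, 0, -1], "rotation": [0, 0, 0]},
    {"jaw": 25, "linear": [0.2, -0.6, 0], "rotation": [0, 0, 0]},
    {"jaw": 25, "linear": [0.35, -0.8, 0], "rotation": [0, 0, 0]},
    {"jaw": 25, "linear": [0.35, -0.8, 0], "rotation": [0, 0, 0]}
  ]
}}

```text
t: 5.15
position: [0.5168, -0.0068, 0.3441]
tcp_rot: [[0.914, 0.407, -0.001], [0.407, -0.914, -0.0], [-0.001, -0.0, -1.0]]
wrist_force: [0.6, -0.3, -0.3]
finger_gap: 0.0331
gripper_force: 40.0
```

Call:
{"api": "play_rows", "payload": {
  "rows": [
    {"jaw": 25, "linear": [0.35, -0.8, 0], "rotation": [0, 0, 0]},
    {"jaw": 25, "linear": [0.35, -0.8, 0], "rotation": [0, 0, 0]},
    {"jaw": 25, "linear": [0.35, -0.8, 0], "rotation": [0, 0, 0]},
    {"jaw": 25, "linear": [0.35, -0.8, 0], "rotation": [0, 0, 0]},
    {"jaw": 25, "linear": [0.35, -0.8, 0], "rotation": [0, 0, 0]},
    {"jaw": 25, "linear": [0.35, -0.5, 0], "rotation": [0, 0, 0]},
    {"jaw": 25, "linear": [0.1, -0.1, 0], "rotation": [0, 0, 0]},
    {"jaw": 25, "linear": [0, 0, 0], "rotation": [0, 0, 0]},
    {"jaw": 25, "linear": [0, 0, 0], "rotation": [0, 0, 0]},
    {"jaw": 25, "linear": [0, 0, 0], "rotation": [0, 0, 0]}
  ]
}}

```text
t: 6.4
position: [0.5229, 0.195, 0.3444]
tcp_rot: [[0.914, 0.405, 0.0], [0.405, -0.914, -0.001], [-0.0, 0.001, -1.0]]
wrist_force: [-0.1, 0.1, -1.2]
finger_gap: 0.0327
gripper_force: 39.9
```

```bash
python3 - <<'E'
from h import *
c=cap('wrist'); P=cloud(c); cv2.imwrite('pics/w2.png',c['frame'][:,:,::-1]); np.save('w2.npy',P)
print(c['s']['position'],c['s']['finger_gap'])
E
```

```text
[0.52285812 0.19496925 0.34438196] 0.03267394125917782
```

View pics/w2.png

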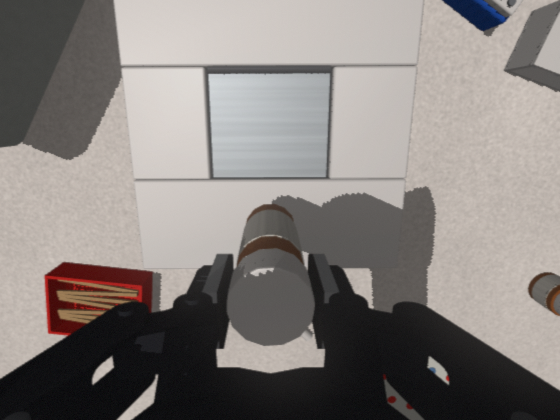

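The opening has corners at about (207,68), (332,68), (328,179) and (210,179), with a dark band along the far edge. I'll enlarge it to confirm this is the rod.

```bash
python3 - <<'E'
from h import *
a=cv2.imread('pics/w2.png')[55:190,190:350]; cv2.imwrite('pics/w2c.png',cv2.resize(a,None,fx=4.4,fy=4.4,interpolation=2))
P=np.load('w2.npy'); c=np.array([P[y,x] for x,y in[(203,63),(337,63),(333,183),(206,183)]]); m=c.mean(0); print(c,m)
d=c[0]+c[1]-c[2]-c[3]; print(np.degrees(np.arctan2(d[1],d[0])))
for r in range(62,80,1): print(r,P[r,270],end=' ')
g=P[85:170,220:320].reshape(-1,3); print(g.mean(0))
E
```

```text
[[0.59862814 0.27889175 0.21099051]
 [0.63631196 0.19412117 0.21011561]
 [0.55969665 0.15890711 0.21095751]
 [0.52064054 0.2468137  0.21021268]] [0.57881932 0.21968343 0.21056908]
23.521454466470615
62 [0.61803504 0.23685434 0.21043615] 63 [0.61758315 0.23665314 0.20932852] 64 [0.61681212 0.23631339 0.21083798] 65 [0.61644354 0.23614827 0.20897156] 66 [0.61583182 0.23587764 0.20913536] 67 [0.61517653 0.23558813 0.20968418] 68 [0.61461814 0.23534061 0.20937183] 69 [0.61407342 0.23509899 0.20891226] 70 [0.61333443 0.23477325 0.21025682] 71 [0.61289642 0.23457777 0.20875145] 72 [0.61242635 0.23436835 0.20748565] 73 [0.61186286 0.2341185  0.20709452] 74 [0.6113545  0.23389242 0.20610668] 75 [0.61056176 0.23354353 0.20806892] 76 [0.61016473 0.23336543 0.2058304 ] 77 [0.6094449  0.23304805 0.20705595] 78 [0.6089545  0.23282956 0.20571806] 79 [0.60825318 0.23252019 0.20676942] [0.57754247 0.21932121 0.20775946]
```

View pics/w2c.png

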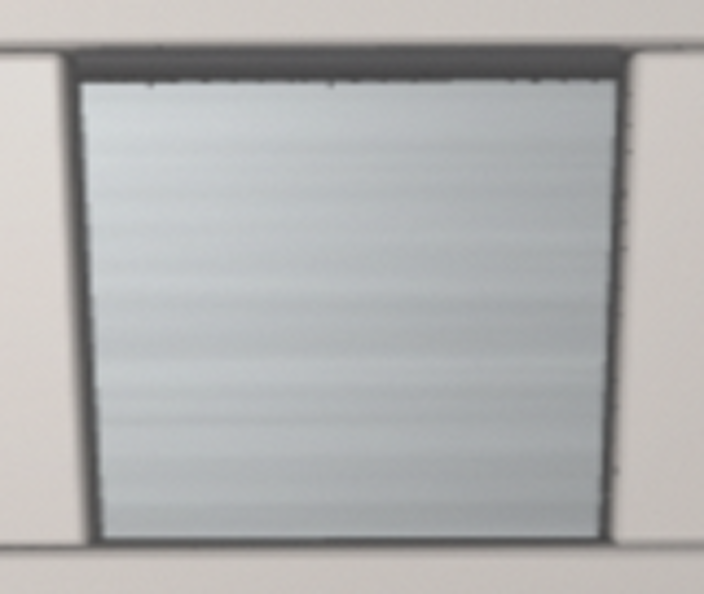

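The dark rod is along the far (+tool x) edge, so the free edge is on the near side. I'll move to 15 mm on the free side of the flap centre and push down.

Call:
{"api": "play_rows", "payload": {
  "rows": [
    {"jaw": 25, "linear": [0.4, 0, 0], "rotation": [0, 0, 0]},
    {"jaw": 25, "linear": [0.5, 0, 0], "rotation": [0, 0, 0]},
    {"jaw": 25, "linear": [0.25, 0, 0.2], "rotation": [0, 0, 0]},
    {"jaw": 25, "linear": [0, 0, 0.5], "rotation": [0, 0, 0]},
    {"jaw": 25, "linear": [0, 0, 0.4], "rotation": [0, 0, 0]},
    {"jaw": 25, "linear": [0, 0, 0.4], "rotation": [0, 0, 0]},
    {"jaw": 25, "linear": [0, 0, 0.4], "rotation": [0, 0, 0]},
    {"jaw": 25, "linear": [0, 0, 0.4], "rotation": [0, 0, 0]},
    {"jaw": 25, "linear": [0, 0, 0.4], "rotation": [0, 0, 0]},
    {"jaw": 25, "linear": [0, 0, 0], "rotation": [0, 0, 0]}
  ]
}}

```text
t: 7.7
position: [0.5633, 0.2143, 0.2341]
tcp_rot: [[0.913, 0.407, -0.004], [0.407, -0.913, -0.002], [-0.005, 0.0, -1.0]]
wrist_force: [-2.2, -0.2, -1.1]
finger_gap: 0.033
gripper_force: 40.0
```

Call:
{"api": "play_rows", "payload": {
  "rows": [
    {"jaw": 25, "linear": [0, 0, 0.2], "rotation": [0, 0, 0]},
    {"jaw": 25, "linear": [0, 0, 0.2], "rotation": [0, 0, 0]},
    {"jaw": 25, "linear": [0, 0, 0.2], "rotation": [0, 0, 0]},
    {"jaw": 25, "linear": [0, 0, 0.2], "rotation": [0, 0, 0]},
    {"jaw": 25, "linear": [0, 0, 0.15], "rotation": [0, 0, 0]},
    {"jaw": 25, "linear": [0, 0, 0.1], "rotation": [0, 0, 0]},
    {"jaw": 25, "linear": [0, 0, 0], "rotation": [0, 0, 0]},
    {"jaw": 25, "linear": [0, 0, 0], "rotation": [0, 0, 0]},
    {"jaw": 25, "linear": [0, 0, 0], "rotation": [0, 0, 0]},
    {"jaw": 25, "linear": [0, 0, 0], "rotation": [0, 0, 0]}
  ]
}}

```text
t: 8.95
position: [0.5646, 0.215, 0.1943]
tcp_rot: [[0.913, 0.407, -0.0], [0.407, -0.913, -0.0], [-0.0, 0.0, -1.0]]
wrist_force: [-2.1, -0.6, -2.1]
finger_gap: 0.0331
gripper_force: 40.0
```

```bash
python3 - <<'E'
from h import *
c=cap('scene'); w=cap('wrist')
a=cv2.resize(c['frame'][180:360,310:470],(533,600),interpolation=2)[:,:400]; o=np.zeros((420,800,3),np.uint8)
o[:,:280]=cv2.resize(c['frame'][190:355,330:440],(280,420)); o[:,280:]=w['frame'][:,20:540]
cv2.imwrite('pics/in.png',o[:,:,::-1])
E
```

```text
(no output)
```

View pics/in.png

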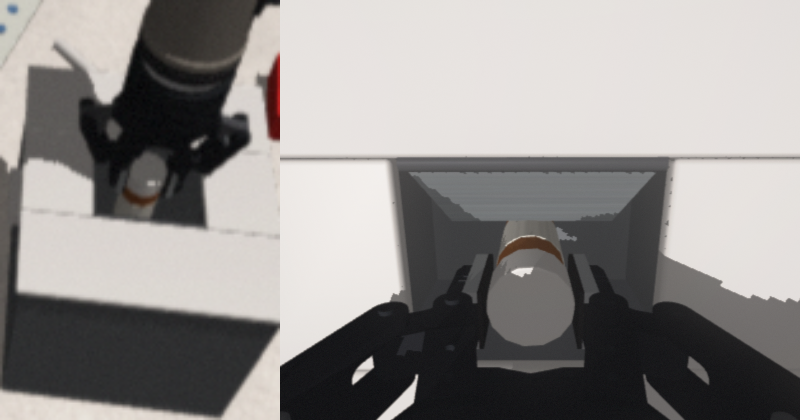

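The flap hangs steeply with the bottle against it. The knuckles are wide but clear of the lid, so I'll release here by opening a little.

Call:
{"api": "play_rows", "payload": {
  "rows": [
    {"jaw": 46, "linear": [0, 0, 0], "rotation": [0, 0, 0]},
    {"jaw": 46, "linear": [0, 0, 0], "rotation": [0, 0, 0]},
    {"jaw": 46, "linear": [0, 0, 0], "rotation": [0, 0, 0]},
    {"jaw": 46, "linear": [0, 0, 0], "rotation": [0, 0, 0]},
    {"jaw": 46, "linear": [0, 0, 0], "rotation": [0, 0, 0]},
    {"jaw": 46, "linear": [0, 0, 0], "rotation": [0, 0, 0]},
    {"jaw": 46, "linear": [0, 0, 0], "rotation": [0, 0, 0]},
    {"jaw": 46, "linear": [0, 0, 0], "rotation": [0, 0, 0]},
    {"jaw": 46, "linear": [0, 0, 0], "rotation": [0, 0, 0]},
    {"jaw": 46, "linear": [0, 0, 0], "rotation": [0, 0, 0]}
  ]
}}

```text
t: 10.3
position: [0.5646, 0.2151, 0.1943]
tcp_rot: [[0.913, 0.407, -0.0], [0.407, -0.913, 0.0], [-0.0, -0.0, -1.0]]
wrist_force: [0.1, 0.3, 1.0]
finger_gap: 0.0462
gripper_force: 0.5
```

```bash
python3 - <<'E'
from h import *
w=cap('wrist'); cv2.imwrite('pics/rel.png',w['frame'][:,:,::-1])
E
```

```text
(no output)
```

View pics/rel.png

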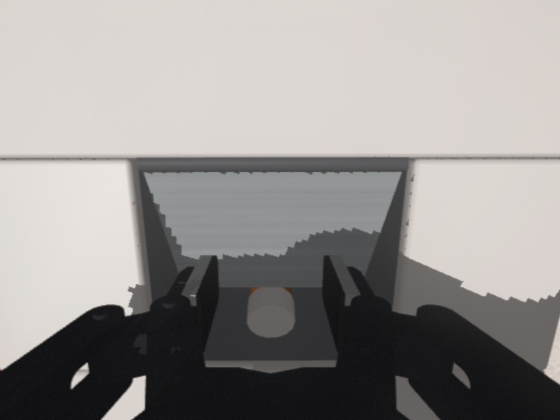

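The bottle is on the box floor (cap at about (270,310)) and the flap is resting on the fingers. I'll withdraw straight up.

Call:
{"api": "play_rows", "payload": {
  "rows": [
    {"jaw": 46, "linear": [0, 0, -0.3], "rotation": [0, 0, 0]},
    {"jaw": 46, "linear": [0, 0, -0.4], "rotation": [0, 0, 0]},
    {"jaw": 46, "linear": [0, 0, -0.5], "rotation": [0, 0, 0]},
    {"jaw": 46, "linear": [0, 0, -0.6], "rotation": [0, 0, 0]},
    {"jaw": 46, "linear": [0, 0, -0.8], "rotation": [0, 0, 0]},
    {"jaw": 46, "linear": [0, 0, -0.8], "rotation": [0, 0, 0]},
    {"jaw": 46, "linear": [-0.6, 0, -0.3], "rotation": [0, 0, 0]},
    {"jaw": 46, "linear": [-0.6, 0, 0], "rotation": [0, 0, 0]},
    {"jaw": 46, "linear": [0, 0, 0], "rotation": [0, 0, 0]},
    {"jaw": 46, "linear": [0, 0, 0], "rotation": [0, 0, 0]}
  ]
}}

```text
t: 11.6
position: [0.5215, 0.1956, 0.3429]
tcp_rot: [[0.913, 0.407, 0.002], [0.407, -0.913, 0.0], [0.002, 0.0, -1.0]]
wrist_force: [0.1, 0.0, 0.1]
finger_gap: 0.0462
gripper_force: 0.0
```

```bash
python3 - <<'E'
from h import *
w=cap('wrist'); P=cloud(w); q=P[(np.hypot(P[:,:,0]-.579,P[:,:,1]-.22)<.032)]; print(q.mean(0),q[:,2].min(),q[:,2].max())
t=cap('top'); o=np.hstack([cv2.resize(w['frame'],(400,300)),cv2.resize(t['frame'],(400,300))]); cv2.imwrite('pics/end.png',o[:,:,::-1])
E
```

```text
[0.58031446 0.22073333 0.24050488] 0.20390359314402554 0.46847349279072564
```

View pics/end.png

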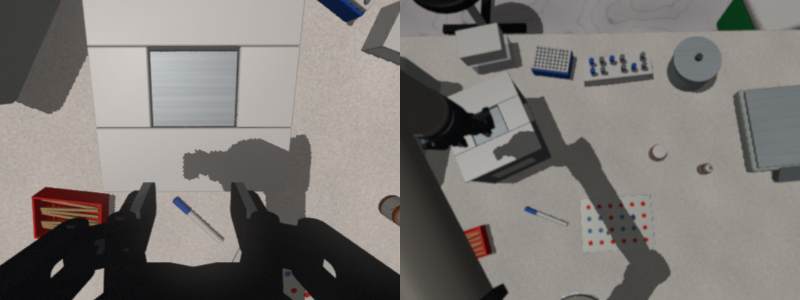

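The flap is shut and level, the gripper is clear and empty, and the short and dropper bottles are still standing. I'll hand the job in.

```bash
python3 -c "
from rig import ctrl
print(ctrl.close_job())"
```

```text
the job is handed in; nothing more can be done
None
```

The expired tall bottle was pushed through the flap and released inside the waste box, the flap has swung shut, the other two bottles still stand where they were, and the job is handed in at about 12 s; no verdict came back.

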